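# Load the well plates and wind the reader carriage to its mark

### The arm

A 6-joint arm with a two-finger parallel gripper is mounted at the origin on the work surface. World frame = base frame: x ahead of the robot, y to its left, z up, the work surface at z = 0. Lengths are in m, angles in rad, forces in N, time in s.
With the tool pointing down it reaches from about 0.275 to 0.825 m from the base axis. Payload 4.9 kg.
Tool frame: the origin (TCP) lies midway between the tips of the shut fingers; the grasp point (between the pads) lies 19 mm behind it (bot.grip_depth is the distance from the TCP to the grasp point, in m); y points along the fingers, x is the direction in which the jaws open and shut, and the axes are right-handed (so a half turn about y gives the same grasp; the last joint's range is limited). The gripper opens to 85 mm and grips with 20 to 120 N. Pads are 22 mm wide; open, the fingers measure 114 mm over their backs; the gripper's body (76 mm by 85 mm) begins 54 mm behind the grasp point. The pads swing forward as they close: fully open they stand 13 mm farther back than shut.
Start: joints at [-1.395, 0.326, -0.193, 1.052, 0, 1.437], TCP at [0.168, -0.524, 0.231] pointing down, gripper open.
Joint ranges: [-2.65, 2.65], [-0.97, 1.79], [-1.3, 1.35], [-1.93, 2.1], [-1.47, 1.37], [-3.14, 3.14]. Speed limits (rad/s): [2.57, 2.57, 3.14, 3.14, 3.14, 3.14].

### API

Orientations are given as a unit quaternion [w, x, y, z].
In Python, from cell import bot gives the robot as it stands. Calls block until the motion is done:
- bot.move_pose(position, orientation): joint-space move of the TCP to a pose.
- bot.move_linear(position, speed=0.15, rotation=None, until_force=None): straight line of the TCP; rotation=None keeps the orientation; speed is the mean speed in m/s. With until_force (N) it stops when the force on the tool has changed by that much, and returns True; else False.
- bot.goto_joints(angles): joint-space move.
- bot.set_gripper(opening, grasp_force=None): opening from 0.0 (shut) to 1.0 (fully open); grasp_force is the grip in N (None keeps the last); returns when the fingers have stopped.
- bot.wait(seconds).
- bot.solve_ik(position, orientation): joint angles nearest the present ones, or None.
- bot.camera(name): name is "scene" or "top" or "wrist"; returns the picture (400x640x3 uint8, red, green, blue); there is no depth.
- bot.calibration(name): a dict with "mtx" (3x3 intrinsics, pixels), "extrinsics" (4x4, takes a point from world to camera coordinates); the wrist camera has in their place "hand_eye" (4x4, takes a point from camera to tool coordinates, whose origin is the TCP and whose axes are the tool frame's). Camera axes: x right, y down, z forward; pixel columns grow to the right and rows downward; lengths in m; the calibration is good to about 2 mm. A picture is of the moment at which its call begins: read the wrist's pose just before it. calibration takes no time and is no camera call.
A pose or a line that the arm cannot do raises bot.PlanningError and nothing moves.
- bot.close_job(): hands the job in, once; it reports no verdict.
Trained networks look in the newest picture that a camera, given by its name, has taken for a name from the list of things; names that differ only in an ending like _2 or _b are one class to them, and where a whole thing is asked for, a point or a joint stands for the part that bears it (a point fixed in the world has none). Each returns a list of dicts, best first, with "confidence" (0 to 1); they miss things now and then, are a little off and sometimes report something else, mostly with a low value. They report only what shows in the picture. A call takes as long as a camera call.
- bot.search_frame(camera, thing): "bbox" ([left, top, width, height] in pixels, round what is visible of it).
Readings, each from a call of its own:
- bot.read_clock(): time.
- bot.read_joint_positions(): joint angles.
- bot.read_joint_vel(): joint speeds.
- bot.read_joint_efforts(): joint torques, N m.
- bot.read_position(): TCP position.
- bot.read_tool_rot(): TCP orientation.
- bot.read_ft_force(): force on the tool from outside, world axes, zero at the start.
- bot.read_moment(): the same for the moment, N m.
- bot.read_gripper_width(): opening from 0.0 (shut) to 1.0 (fully open).
Only numpy, scipy, OpenCV 4.12 (cv2) and the standard library are available. Lean on these libraries where they do the work, as an engineer would, in place of code of your own. Each camera call takes 0.05 s, during which the arm holds its last target.

### The job

Get the plate reader ready: first clear the tip box from in front of the feed tray onto the middle of the black mat, standing upright. Then take every well plate out of the tray (slide it out of the tray's open end until it overhangs, then grip it) and lay each one flat, centred and square across a narrow rest of its own on the carriage; only when all are loaded, turn the knob a little at a time until the carriage's pointer lines up with the mark on the scale. Leave everything in place and do not disturb the bottle, dishes, jar or timer.

Things in the scene. Friction and masses are not known exactly. Their poses are not given: they have to be found in the camera images.
- tray: Fixed grey feed tray, aluminium top. Origin on the bench under the middle of its open end (mouth), which faces the robot; x runs into the tray along its three channels, z up. Channel floors 60 mm above the bench, 54 mm wide, centred at y = -64, 0, +64 mm, 199 mm long, with walls 10 mm wide and 10 mm high between them and at the far end; nothing of the tray lies before the mouth.
- plate0: Flat white well plate, 110 x 50 x 8 mm, 90 g, with 12 shallow grey wells on top. Origin at the centre of its underside, x along its 110 mm length, z up. It lies flat in a channel of the tray with its front end behind the mouth, its long sides hidden by the walls; two or three plates are there, an absent one reads None.
- plate1: Flat white well plate, 110 x 50 x 8 mm, 90 g, with 12 shallow grey wells on top. Origin at the centre of its underside, x along its 110 mm length, z up. It lies flat in a channel of the tray with its front end behind the mouth, its long sides hidden by the walls; two or three plates are there, an absent one reads None.
- plate2: Flat white well plate, 110 x 50 x 8 mm, 90 g, with 12 shallow grey wells on top. Origin at the centre of its underside, x along its 110 mm length, z up. It lies flat in a channel of the tray with its front end behind the mouth, its long sides hidden by the walls; two or three plates are there, an absent one reads None.
- tipbox: Pipette tip box, grey with a white lid, 90 x 60 x 53 mm, 160 g, solid. Origin at the centre of its underside, x along its 90 mm length, z up. Stands on the bench before the mouth of the tray, in the way of the fingers.
- mat: Fixed black rubber mat, 150 (x) x 140 (y) x 3 mm, flat on the bench. Origin at the centre of its underside.
- stage: Fixed white reader stage: a base 155 mm (x) by 345 mm (y), 24 mm high, and on the robot's side a 60 mm high block with the knob on it, centred at x = -145 mm, y = 0. Its y axis is the direction in which the carriage travels, z up.
- rest0 (a point): Centre of the top face of a narrow rest on the carriage (right-hand one seen from the robot): dark post with rubber top, 40 mm (x) by 36 mm (y), 85 mm above the bench, 41 mm above the carriage. Rests are 95 mm apart along y and move with the carriage. A plate lies across it, its length along this point's x (the stage's x).
- rest1 (a point): Centre of the top face of a narrow rest on the carriage (middle one seen from the robot): dark post with rubber top, 40 mm (x) by 36 mm (y), 85 mm above the bench, 41 mm above the carriage. Rests are 95 mm apart along y and move with the carriage. A plate lies across it, its length along this point's x (the stage's x).
- rest2 (a point): Centre of the top face of a narrow rest on the carriage (left-hand one seen from the robot): dark post with rubber top, 40 mm (x) by 36 mm (y), 85 mm above the bench, 41 mm above the carriage. Rests are 95 mm apart along y and move with the carriage. A plate lies across it, its length along this point's x (the stage's x).
- knob_grip (a point): On the axis of the winding knob, upright axis, 90 mm above the bench. The knob is a black bar grip 48 mm long (this point's x axis), 16 mm wide (y) and 30 mm high (from 73 to 103 mm above the bench) with a white line on its top (+x half), over a 54 mm disc. The point turns with the knob.
- knob (a joint): Knob angle in rad, from -1.5 to 5.5, growing clockwise seen from above. Geared to the carriage: 1 rad clockwise moves the carriage, its rests, plates and pointer by 10 mm along the stage's +y (to the left seen from the robot). Turns easily (about 0.05 to 0.1 N m) and stays where it is left.
- pointer (a point): Tip of the black pointer that sticks out of the far side of the carriage over the scale; moves with the carriage. Axes as the stage's; 45 mm above the bench.
- mark (a point): End of the black line of the mark at the far side of the scale, facing the pointer. Axes as the stage's. The pointer lines up when its y along the stage equals the mark's. Stays where it is in a run; at the start it lies 17 to 50 mm to the +y side of the pointer.
- bottle: Brown reagent bottle, 60 mm across, 140 mm high, origin at the centre of its underside. Leave alone.
- dishes: Stack of three white dishes, 80 mm across, 42 mm high, origin at the centre of its underside. Leave alone.
- jar: White jar, 70 mm across, 80 mm high, origin at the centre of its underside. Leave alone.
- timer: Flat grey bench timer, 75 x 65 x 22 mm, origin at the centre of its underside. Leave alone.

How it is judged:
By the outcome, as a careful person would: the job done as asked, in the order asked, and still so for the second after the job is handed in, with the robot touching nothing.
Of plate0, plate1, plate2 only 2 to 3 are there at a start; the rules pass over those that are not, and their reading is None.
At some moment in a run one of tipbox may be knocked a few centimetres aside while the robot is not near it.
It also fails if it takes over 210 s, if anything falls off the work surface, if the arm or the gripper's body presses on something with over 40 N, if the wrist force passes 120 N, or if a joint passes its speed limit or range.

## Working session

There is one attempt and no reset: what is moved stays moved. The work goes in short steps, each a Python script; the robot and the scene stay as the last script left them, time stands still between calls to the robot, and variables do not carry over. Pictures are saved under pics/ and viewed, and the job is handed in when it is done.

```bash
ls; mkdir -p pics; python3 - <<'E'
from cell import bot
import cv2
for n in ["scene","top","wrist"]:
    im=bot.camera(n); cv2.imwrite(f"pics/a_{n}.png",im[:,:,::-1])
    c=bot.calibration(n); print(n,c)
print(bot.read_clock(),bot.read_position(),bot.read_tool_rot(),bot.grip_depth)
for t in ["tray","plate0","tipbox","mat","stage","knob_grip","pointer","rest0","bottle","dishes","jar","timer"]:
    for cam in ["top","scene"]:
        print(t,cam,[(d["bbox"],round(d["confidence"],2)) for d in bot.search_frame(cam,t)][:4])
print(bot.read_clock())
E
```

```text
pics
scene {'mtx': array([[510.23817698,   0.        , 326.26948025],
       [  0.        , 510.23817698, 198.93790364],
       [  0.        ,   0.        ,   1.        ]]), 'extrinsics': array([[-0.71126625,  0.70274771, -0.0156833 ,  0.34013527],
       [ 0.40619265,  0.39270254, -0.82510136, -0.15811006],
       [-0.57367922, -0.59323719, -0.56476702,  1.84241374],
       [ 0.        ,  0.        ,  0.        ,  1.        ]])}
top {'mtx': array([[387.67832494,   0.        , 325.54791699],
       [  0.        , 387.67832494, 199.19886338],
       [  0.        ,   0.        ,   1.        ]]), 'extrinsics': array([[-0.02644884, -0.9996321 ,  0.00601103,  0.03890784],
       [-0.99513042,  0.02575762, -0.09514191,  0.52165735],
       [ 0.09495208, -0.00849815, -0.99544557,  1.29337143],
       [ 0.        ,  0.        ,  0.        ,  1.        ]])}
wrist {'mtx': array([[322.02774326,   0.        , 323.68255417],
       [  0.        , 322.02774326, 200.10064142],
       [  0.        ,   0.        ,   1.        ]]), 'hand_eye': array([[ 9.99999803e-01, -6.10364080e-04, -1.46291322e-04,
[... 1248 characters left out ...]
 73.9, 51.4], 0.78)]
pointer scene [([215.6, 148.8, 46.4, 51.3], 0.87)]
rest0 top [([374.6, 158.4, 75.5, 47.4], 0.88)]
rest0 scene [([219.2, 147.8, 46.3, 51.0], 0.69)]
bottle top [([309.2, 125.6, 22.8, 22.5], 0.91), ([259.7, 162.6, 24.5, 36.8], 0.65)]
bottle scene [([250.9, 212.6, 26.3, 50.7], 0.89), ([286.8, 156.0, 11.9, 12.3], 0.16)]
dishes top [([304.3, 169.0, 26.3, 21.0], 0.97)]
dishes scene [([293.3, 216.8, 28.1, 24.8], 0.64), ([339.2, 224.2, 27.7, 27.4], 0.18)]
jar top [([178.2, 228.7, 25.3, 19.4], 0.85), ([385.9, 215.0, 19.7, 11.7], 0.48)]
jar scene [([461.3, 240.0, 33.7, 40.1], 0.57)]
timer top [([437.4, 255.3, 27.0, 27.2], 0.96)]
timer scene [([276.2, 137.4, 28.0, 12.5], 0.79)]
1.35
```

```bash
python3 - <<'E'
import cv2
im=cv2.imread("pics/a_top.png"); cv2.imwrite("pics/a_topc.png",cv2.resize(im[110:300,165:485],None,fx=2.5,fy=2.5,interpolation=cv2.INTER_CUBIC))
im=cv2.imread("pics/a_scene.png"); cv2.imwrite("pics/a_scenec.png",cv2.resize(im[110:310,190:510],None,fx=2.5,fy=2.5,interpolation=cv2.INTER_CUBIC))
E
```

```text
(no output)
```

View pics/a_topc.png

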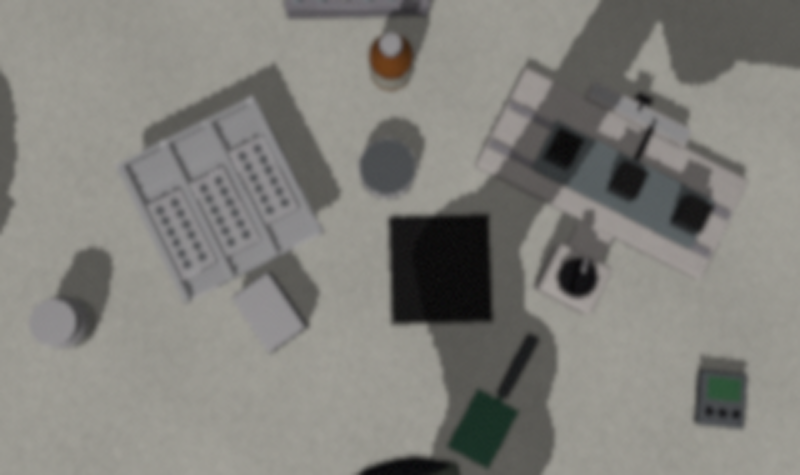

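View pics/a_scenec.png

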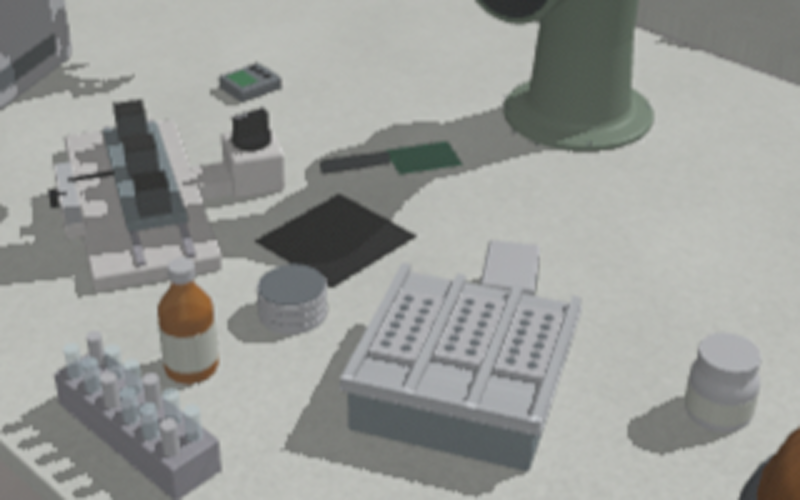

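View pics/a_wrist.png

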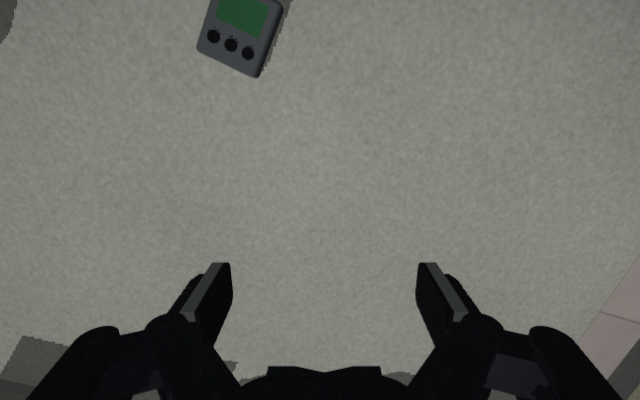

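The top view shows a tray with three plates at upper left and the tip box in front of its mouth at crop (268,312). The mat is at (440,268), the carriage with three rests is at right, and the knob is at (577,275). An unlisted green tool lies at (490,420).

```bash
cat > h.py <<'E'
from cell import bot
import numpy as np, cv2
from scipy.spatial.transform import Rotation as R
def q2R(q): return R.from_quat([q[1],q[2],q[3],q[0]]).as_matrix()
def Rq(M):
    q=R.from_matrix(M).as_quat(); return [q[3],q[0],q[1],q[2]]
def down(phi):
    c,s=np.cos(phi),np.sin(phi)
    return Rq(np.array([[c,0,-s],[s,0,c],[0,-1,0]]))
def campose(cam,pose=None):
    """returns camera->world R,t, K"""
    c=bot.calibration(cam)
    if cam=="wrist":
        p,q=pose; T=np.eye(4);T[:3,:3]=q2R(q);T[:3,3]=p
        T=T@c["hand_eye"]
    else: T=np.linalg.inv(c["extrinsics"])
    return T[:3,:3],T[:3,3],c["mtx"]
def px2w(cp,uv,z):
    Rm,t,K=cp; d=Rm@np.linalg.inv(K)@np.array([uv[0],uv[1],1.0])
    return t+d*(z-t[2])/d[2]
def w2px(cp,P):
    Rm,t,K=cp; c=Rm.T@(np.asarray(P,float)-t); v=K@c; return v[:2]/v[2]
def snap(name,cam="wrist"):
    pose=(bot.read_position(),bot.read_tool_rot())
    im=bot.camera(cam); cv2.imwrite(f"pics/{name}.png",im[:,:,::-1])
    np.savez(f"pics/{name}.npz",p=pose[0],q=pose[1])
    return im,campose(cam,pose)
def loadcp(name,cam="wrist"):
    d=np.load(f"pics/{name}.npz"); return campose(cam,(d["p"],d["q"]))
E
python3 - <<'E'
from h import *
cp=campose("top")
f=lambda x,y,z: px2w(cp,(165+x/2.5,110+y/2.5),z).round(3)
print("tray",[f(*p,0.07) for p in [(122,165),(250,95),(322,235),(188,300)]])
print("box",[f(*p,0.053) for p in [(235,290),(272,272),(306,325),(272,350)]])
print("mat",[f(*p,0.003) for p in [(390,216),(488,214),(492,321),(393,323)]], f(441,268,.003))
print("rests",[f(*p,0.085) for p in [(692,212),(628,178),(563,148)]])
print("knob",f(577,275,0.09), "bottle",f(390,45,.14),"dish",f(387,165,.042),"jar",f(53,320,.08),"timer",f(722,397,.02))
E
```

```text
tray [array([0.604, 0.392, 0.07 ]), array([0.694, 0.222, 0.07 ]), array([0.505, 0.13 , 0.07 ]), array([0.425, 0.306, 0.07 ])]
box [array([0.437, 0.247, 0.053]), array([0.459, 0.198, 0.053]), array([0.388, 0.155, 0.053]), array([0.357, 0.2  , 0.053])]
mat [array([0.535, 0.041, 0.003]), array([ 0.534, -0.095,  0.003]), array([ 0.387, -0.096,  0.003]), array([0.387, 0.04 , 0.003])] [ 0.461 -0.028  0.003]
rests [array([ 0.521, -0.353,  0.085]), array([ 0.568, -0.272,  0.085]), array([ 0.61 , -0.188,  0.085])]
knob [ 0.443 -0.198  0.09 ] bottle [0.738 0.035 0.14 ] dish [0.6   0.043 0.042] jar [0.403 0.477 0.08 ] timer [ 0.277 -0.4    0.02 ]
```

```bash
python3 - <<'E'
from h import *
print(q2R(bot.read_tool_rot()).round(2))
d=np.deg2rad
for name,p in dict(box=[.41,.2,.25],tray=[.46,.24,.25],mat=[.46,-.03,.05],knob=[.443,-.198,.2],rest0=[.521,-.353,.2],rest2=[.61,-.188,.2]).items():
    for a in (-64,116,26,206):
        s=bot.solve_ik(p,down(d(a))); print(name,a,None if s is None else np.round(s,2))
E
```

```text
[[ 0.3   0.    0.95]
 [-0.95 -0.    0.3 ]
 [ 0.   -1.    0.  ]]
box -64 [ 0.29  0.14 -0.39  1.04  0.    2.98]
box 116 [ 0.29  0.14 -0.39  1.04  0.   -0.16]
box 26 [ 0.29  0.14 -0.39  1.04  0.    1.41]
box 206 [ 0.29  0.14 -0.39  1.04  0.   -1.73]
tray -64 [ 0.34  0.26 -0.24  1.07  0.    3.03]
tray 116 [ 0.34  0.26 -0.24  1.07  0.   -0.12]
tray 26 [ 0.34  0.26 -0.24  1.07  0.    1.46]
tray 206 [ 0.34  0.26 -0.24  1.07  0.   -1.69]
mat -64 [-0.23  0.38 -0.65  0.53  0.    2.46]
mat 116 [-0.23  0.38 -0.65  0.53  0.   -0.68]
mat 26 [-0.23  0.38 -0.65  0.53  0.    0.89]
mat 206 [-0.23  0.38 -0.65  0.53  0.   -2.25]
knob -64 [-0.57  0.23 -0.41  0.93  0.    2.12]
knob 116 [-0.57  0.23 -0.41  0.93  0.   -1.03]
knob 26 [-0.57  0.23 -0.41  0.93  0.    0.54]
knob 206 [-0.57  0.23 -0.41  0.93  0.   -2.6 ]
rest0 -64 [-0.71  0.49 -0.02  1.06  0.    1.98]
rest0 116 [-0.71  0.49 -0.02  1.06  0.   -1.17]
rest0 26 [-0.71  0.49 -0.02  1.06  0.    0.4 ]
rest0 206 [-0.71  0.49 -0.02  1.06  0.   -2.74]
rest2 -64 [-0.41  0.51  0.01  1.07  0.    2.27]
rest2 116 [-0.41  0.51  0.01  1.07  0.   -0.87]
rest2 26 [-0.41  0.51  0.01  1.07  0.    0.7 ]
rest2 206 [-0.41  0.51  0.01  1.07  0.   -2.44]
```

```bash
python3 - <<'E'
from h import *
d=np.deg2rad
bot.move_pose([.52,-.26,.28],down(d(62)))
snap("b_stage")
bot.move_pose([.45,.23,.26],down(d(116)))
snap("b_tray")
for t in ["plate0","tipbox","tray"]:
    print(t,[(x["bbox"],round(x["confidence"],2)) for x in bot.search_frame("wrist",t)][:4])
print(bot.read_clock())
E
```

```text
plate0 [([344.2, 207.9, 49.6, 89.3], 0.95), ([286.5, 207.7, 47.2, 89.2], 0.89), ([233.8, 223.1, 47.6, 84.0], 0.73)]
tipbox [([289.9, 76.9, 62.2, 93.4], 0.9), ([286.7, 208.2, 46.5, 85.1], 0.44)]
tray [([216.2, 179.9, 189.8, 162.5], 0.69)]
5.025
```

View pics/b_stage.png

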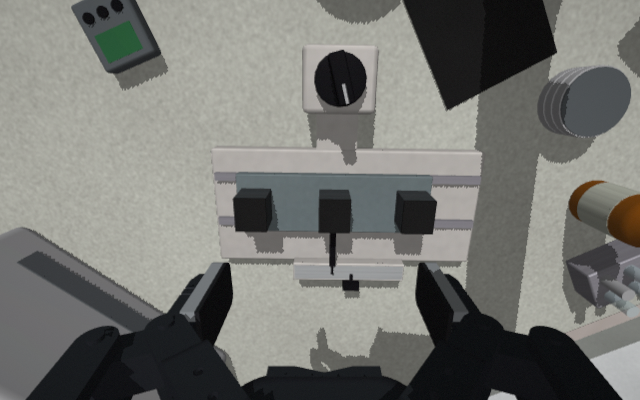

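View pics/b_tray.png

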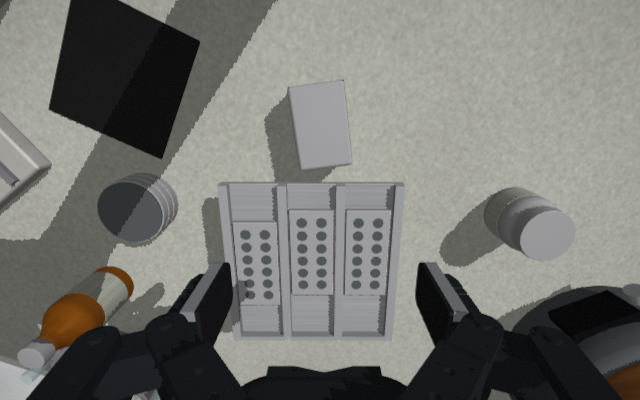

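```bash
python3 - <<'E'
import cv2
im=cv2.imread("pics/b_stage.png"); cv2.imwrite("pics/b_stagec.png",cv2.resize(im[140:300,205:490],None,fx=2.8,fy=2.8,interpolation=cv2.INTER_CUBIC))
cv2.imwrite("pics/b_knobc.png",cv2.resize(im[30:130,280:400],None,fx=5,fy=5,interpolation=cv2.INTER_CUBIC))
im=cv2.imread("pics/b_tray.png"); cv2.imwrite("pics/b_trayc.png",cv2.resize(im[70:350,210:410],None,fx=2,fy=2,interpolation=cv2.INTER_CUBIC))
E
```

```text
(no output)
```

View pics/b_stagec.png

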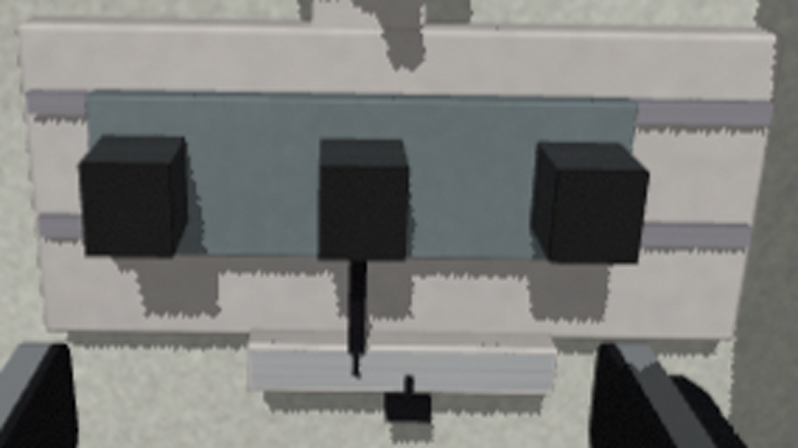

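View pics/b_knobc.png

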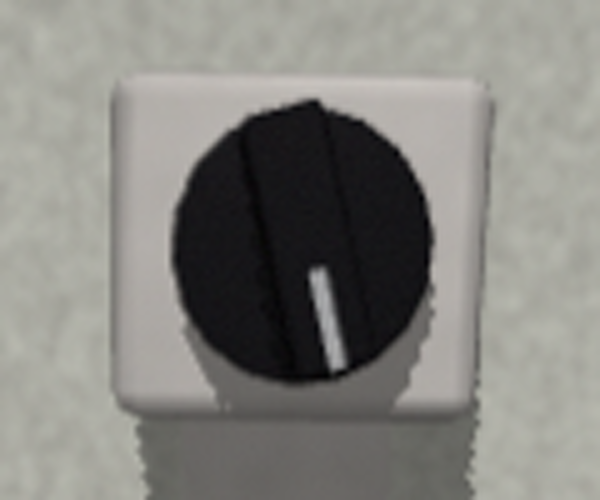

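View pics/b_trayc.png

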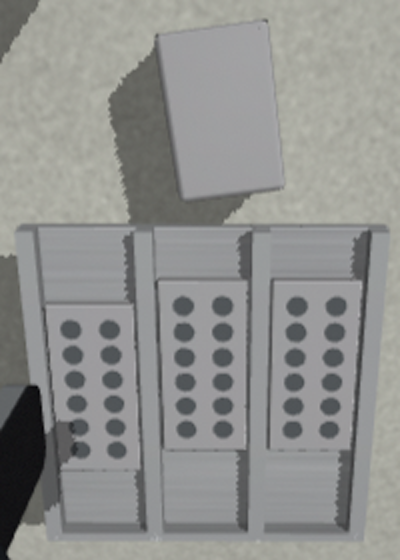

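```bash
python3 - <<'E'
from h import *
cp=loadcp("b_stage")
f=lambda x,y,z: px2w(cp,(205+x/2.8-.3,140+y/2.8-.3),z)
B=np.array([f(*p,.024) for p in [(22,25),(775,35),(735,338),(45,328)]])
print(B.round(4)); L=lambda a,b:np.linalg.norm(a-b)
print(L(B[0],B[1]),L(B[1],B[2]),L(B[2],B[3]),L(B[3],B[0]))
y=(B[1]-B[0]+B[2]-B[3]); print("yaw y",np.rad2deg(np.arctan2(y[1],y[0])), "x",np.rad2deg(np.arctan2(*(B[2]-B[1]+B[3]-B[0])[[1,0]])),"centre",B.mean(0))
Rr=[[f(*p,.085) for p in q] for q in [[(80,165),(182,165),(173,256),(85,256)],[(319,168),(409,168),(407,260),(318,260)],[(539,171),(648,172),(638,263),(551,261)]]]
for r in Rr:
    r=np.array(r); print(r.round(4).tolist(), r.mean(0).round(4),L(r[0],r[1]),L(r[1],r[2]),L(r[2],r[3]))
P=f(356,374,.045);M=f(409,378,.045);print("pointer",P,"mark",M)
yv=y[:2]/np.linalg.norm(y[:2]);print("offset",(M-P)[:2]@yv)
g=lambda x,y,z: px2w(cp,(280+x/5-.4,30+y/5-.4),z)
print("knob top line",g(318,268,.103),g(338,370,.103), "end pts",g(245,130,.103),g(318,105,.103),g(295,370,.103),g(372,330,.103))
print("mat")
cp=loadcp("b_tray")
h=lambda x,y,z: px2w(cp,(210+x/2-.25,70+y/2-.25),z)
T=np.array([h(*p,.07) for p in [(17,228),(389,228),(362,538),(48,538)]]);print(T.round(4),L(T[0],T[1]),L(T[1],T[2]),L(T[2],T[3]),L(T[3],T[0]))
x=T[2]-T[1]+T[3]-T[0];yy=T[1]-T[0]+T[2]-T[3];print("tray yaw",np.rad2deg(np.arctan2(x[1],x[0])),np.rad2deg(np.arctan2(yy[1],yy[0])), "mouth",(T[0]+T[1])/2)
X=np.array([h(*p,.053) for p in [(157,36),(267,21),(284,186),(183,199)]]);print("box",X.round(4),X.mean(0),L(X[0],X[1]),L(X[1],X[2]))
x=X[2]-X[1]+X[3]-X[0];print(np.rad2deg(np.arctan2(x[1],x[0])))
for q in [[(46,304),(133,303),(140,468),(62,470)],[(158,280),(245,280),(246,450),(163,450)],[(273,280),(360,280),(351,450),(269,450)]]:
    q=np.array([h(*p,.068) for p in q]);print("plate",q.mean(0),L(q[0],q[1]),L(q[1],q[2]))
Mt=[px2w(cp,p,.003) for p in [(49,108),(162,158),(200,42),(75,-10)]]
print([m.round(3) for m in Mt])
E
```

```text
[[ 0.4417 -0.3753  0.024 ]
 [ 0.6031 -0.0827  0.024 ]
 [ 0.7385 -0.1509  0.024 ]
 [ 0.572  -0.4507  0.024 ]]
0.33410513999860414 0.15158694573296838 0.34299416691212714 0.15054675628008354
yaw y 61.03880154821059 x -28.384310182991282 centre [ 0.58880069 -0.26489906  0.024     ]
[[0.4993, -0.3631, 0.085], [0.5183, -0.3276, 0.085], [0.5501, -0.3511, 0.085], [0.5332, -0.3828, 0.085]] [ 0.5252 -0.3562  0.085 ] 0.040253809061817296 0.03957272056484307 0.03594629665828907
[[0.5449, -0.2805, 0.085], [0.5616, -0.2492, 0.085], [0.5968, -0.2676, 0.085], [0.5796, -0.2998, 0.085]] [ 0.5707 -0.2743  0.085 ] 0.03554996838757453 0.039681303763156595 0.036402594934151475
[[0.587, -0.2044, 0.085], [0.6077, -0.1665, 0.085], [0.6425, -0.1848, 0.085], [0.6249, -0.2159, 0.085]] [ 0.6155 -0.1929  0.085 ] 0.04314221077222069 0.03934991866300219 0.03569760230715055
pointer [ 0.65614808 -0.32125795  0.045     ] mark [ 0.67005426 -0.29986898  0.045     ]
offset 0.025447846046385832
knob top line [ 0.44964322 -0.20260818  0.103     ] [ 0.46770275 -0.20754386  0.103     ] end pts [ 0.42233063 -0.20359723  0.10
[... 251 characters left out ...]
46162007 0.20026566460487424 0.20513787208109496
tray yaw 25.52876857681085 115.89375140114862 mouth [0.46738537 0.22253632 0.07      ]
box [[0.3898 0.1593 0.053 ]
 [0.3587 0.2068 0.053 ]
 [0.4307 0.254  0.053 ]
 [0.4617 0.2069 0.053 ]] [0.4102404  0.20675997 0.053     ] 0.05674831923948084 0.08605749312572532
33.372243770584895
plate [0.58509476 0.20789424 0.068     ] 0.048878249222060986 0.10954827704898853
plate [0.54489011 0.25893966 0.068     ] 0.04821865103576631 0.11033090247911942
plate [0.51695073 0.3164982  0.068     ] 0.0482101192977716 0.11032397491303579
[array([ 0.537, -0.094,  0.003]), array([0.537, 0.046, 0.003]), array([0.39 , 0.045, 0.003]), array([ 0.401, -0.092,  0.003])]
```

```bash
python3 - <<'E'
from h import *
d=np.deg2rad
ph=d(123.4)
bot.set_gripper(1.0,40)
bot.move_pose([.410,.207,.12],down(ph))
im,cp=snap("c0")
print(bot.search_frame("wrist","tipbox")[:1])
print(bot.move_linear([.410,.207,.014],speed=.12,until_force=8), bot.read_position())
bot.set_gripper(0.3,40); print(bot.read_gripper_width())
bot.move_linear([.410,.207,.12],speed=.12)
print(bot.read_gripper_width(),bot.read_ft_force())
im,cp=snap("c1"); print(bot.read_clock())
E
```

```text
[{'bbox': [279.0, 135.6, 92.2, 135.4], 'confidence': 0.97}]
False [0.41068513 0.20722097 0.01458383]
0.7001895890651532
0.6998789065399026 [ 0.33239437 -0.25847258 -2.1526408 ]
8.4583
```

View pics/c1.png

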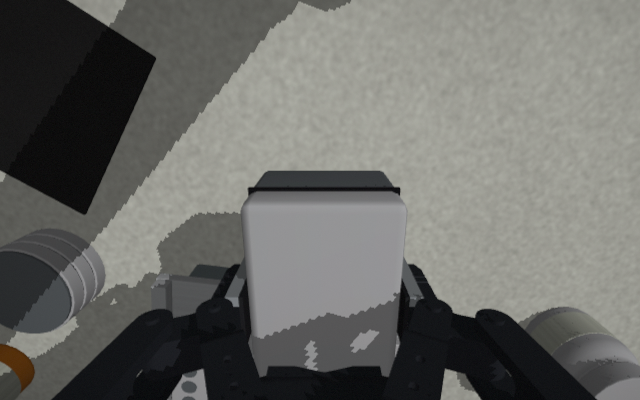

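The box is held squarely between the fingers.

```bash
python3 - <<'E'
from h import *
d=np.deg2rad
bot.move_pose([.462,-.026,.12],down(d(90)))
bot.move_linear([.462,-.026,.030],speed=.12)
print(bot.move_linear([.462,-.026,.013],speed=.03,until_force=5), bot.read_position())
bot.set_gripper(0.95)
bot.move_linear([.462,-.026,.12],speed=.12)
bot.move_pose([.42,-.026,.24],down(d(90)))
snap("c2"); print(bot.search_frame("wrist","tipbox")[:1],bot.search_frame("wrist","mat")[:1])
print(bot.read_clock())
E
```

```text
True [ 0.46232196 -0.02611313  0.01758443]
[{'bbox': [297.0, 162.7, 59.0, 87.7], 'confidence': 0.88}] [{'bbox': [264.6, 137.3, 117.3, 114.7], 'confidence': 0.74}]
12.8417
```

View pics/c2.png

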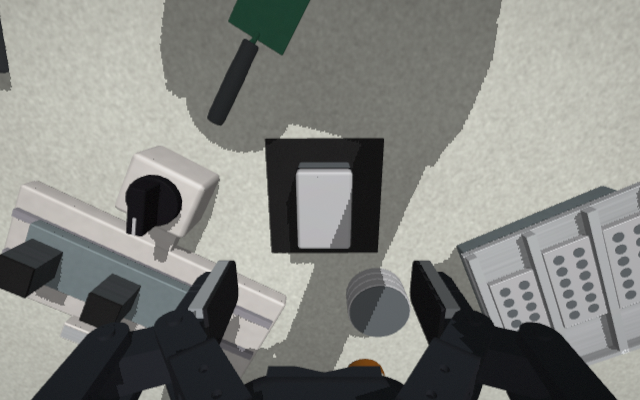

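```bash
python3 - <<'E'
from h import *
cp=loadcp("c2")
print(np.mean([px2w(cp,p,.056) for p in [(297,169),(353,170),(350,248),(299,248)]],0),np.mean([px2w(cp,p,.003) for p in [(265,139),(384,139),(378,252),(272,252)]],0))
d=np.deg2rad
# check joint poses for plate drag
u=np.array([np.cos(d(25.7)),np.sin(d(25.7))]);v=np.array([-u[1],u[0]]);m=np.array([.467,.2225])
for yy in (-.064,0,.064):
  for xx in (-.04,.1):
    for a in (25.7,115.7,205.7):
      s=bot.solve_ik([*(m+u*xx+v*yy),.07],down(d(a)));print(yy,xx,a,None if s is None else np.round(s,2))
E
```

```text
[ 0.46024159 -0.0246474   0.056     ] [ 0.46468847 -0.02445983  0.003     ]
-0.064 -0.04 25.7 [ 0.16  0.38 -0.58  0.6   0.    1.28]
-0.064 -0.04 115.7 [ 0.16  0.38 -0.58  0.6   0.   -0.29]
-0.064 -0.04 205.7 [ 0.16  0.38 -0.58  0.6   0.   -1.86]
-0.064 0.1 25.7 [ 0.22  0.6  -0.2   0.77  0.    1.35]
-0.064 0.1 115.7 [ 0.22  0.6  -0.2   0.77  0.   -0.23]
-0.064 0.1 205.7 [ 0.22  0.6  -0.2   0.77  0.   -1.8 ]
0 -0.04 25.7 [ 0.29  0.38 -0.59  0.6   0.    1.41]
0 -0.04 115.7 [ 0.29  0.38 -0.59  0.6   0.   -0.16]
0 -0.04 205.7 [ 0.29  0.38 -0.59  0.6   0.   -1.73]
0 0.1 25.7 [ 0.33  0.59 -0.21  0.77  0.    1.45]
0 0.1 115.7 [ 0.33  0.59 -0.21  0.77  0.   -0.12]
0 0.1 205.7 [ 0.33  0.59 -0.21  0.77  0.   -1.69]
0.064 -0.04 25.7 [ 0.42  0.38 -0.58  0.6   0.    1.55]
0.064 -0.04 115.7 [ 0.42  0.38 -0.58  0.6   0.   -0.02]
0.064 -0.04 205.7 [ 0.42  0.38 -0.58  0.6   0.   -1.6 ]
0.064 0.1 25.7 [ 0.43  0.6  -0.2   0.77  0.    1.55]
0.064 0.1 115.7 [ 0.43  0.6  -0.2   0.77  0.   -0.02]
0.064 0.1 205.7 [ 0.43  0.6  -0.2   0.77  0.   -1.59]
```

```bash
python3 - <<'E'
from h import *
d=np.deg2rad
bot.move_pose([.55,-.265,.22],down(d(61.2)))
snap("d0")
u=np.array([np.cos(d(25.7)),np.sin(d(25.7))]);v=np.array([-u[1],u[0]]);m=np.array([.467,.2225])
bot.move_pose([*(m+u*.177-v*.064),.16],down(d(115.7)))
bot.set_gripper(0,60)
snap("d1")
print(bot.read_clock())
im=cv2.imread("pics/d0.png"); cv2.imwrite("pics/d0c.png",cv2.resize(im[100:300,160:490],None,fx=2.4,fy=2.4,interpolation=cv2.INTER_CUBIC))
E
```

```text
16.6167
```

View pics/d0c.png

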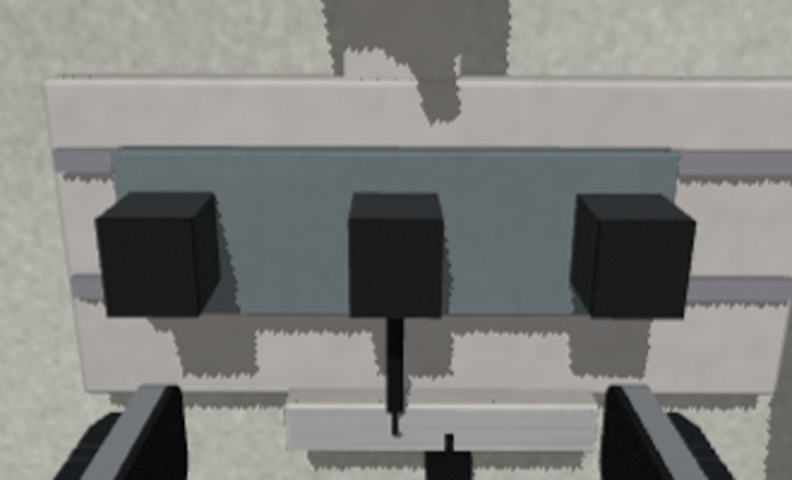

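View pics/d1.png

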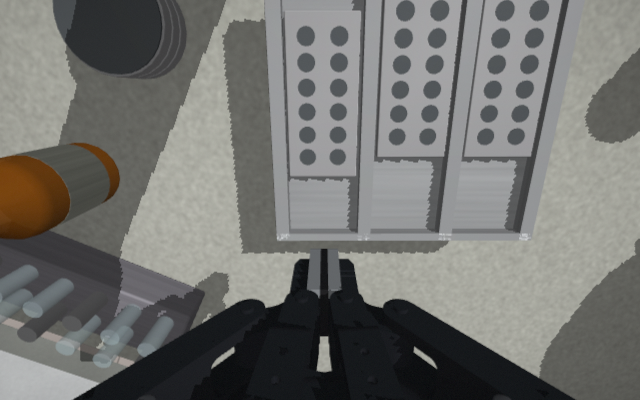

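```bash
python3 - <<'E'
from h import *
d=np.deg2rad
cp=loadcp("d0"); f=lambda x,y,z: px2w(cp,(160+x/2.4-.3,100+y/2.4-.3),z)
C=[]
for q in [[(97,220),(193,222),(192,316),(106,316)],[(349,220),(444,220),(442,317),(350,316)],[(597,223),(695,222),(686,319),(595,318)]]:
    q=np.array([f(*p,.085) for p in q]);C.append(q.mean(0));print(q.mean(0).round(4),np.linalg.norm(q[0]-q[1]),np.linalg.norm(q[1]-q[2]))
    e=q[2]-q[1]+q[3]-q[0];print(np.rad2deg(np.arctan2(e[1],e[0])))
e=C[2]-C[0];print(np.linalg.norm(e),np.rad2deg(np.arctan2(e[1],e[0])),np.mean(C,0))
P=f(397,434,.045);M=f(449,436,.045);y=e[:2]/np.linalg.norm(e[:2]);print("P,M",P,M,(M-P)[:2]@y)
a=np.array([f(*p,.044) for p in [(113,150),(680,150)]]);print(np.rad2deg(np.arctan2(*(a[1]-a[0])[[1,0]])))
cp=loadcp("d1");u=np.array([np.cos(d(25.7)),np.sin(d(25.7))]);v=np.array([-u[1],u[0]]);m=np.array([.467,.2225])
for p,z in [((323,177),.068),((413,157),.068),((500,155),.068),((290,177),.068),((282,234),.07),((525,234),.07),((316,240),.07)]:
    w=px2w(cp,p,z)[:2]-m;print(p,w@u,w@v)
E
```

```text
[ 0.5246 -0.3578  0.085 ] 0.035983780935941755 0.03866813372328372
-32.310823482575756
[ 0.5705 -0.2739  0.085 ] 0.03567719469801412 0.03972421463254298
-28.972096386445347
[ 0.617  -0.1912  0.085 ] 0.036817797199641136 0.039825956158847896
-25.950882334553395
0.19045542739258767 60.97601069819349 [ 0.57066641 -0.27432487  0.085     ]
P,M [ 0.65690649 -0.32067702  0.045     ] [ 0.66971916 -0.29961752  0.045     ] 0.024631183176346782
61.23055061159735
(323, 177) 0.15629274124380138 -0.06442780770081656
(413, 157) 0.14115608013950154 0.0018576298446192352
(500, 155) 0.13970520555319785 0.06565441838479427
(290, 177) 0.1562801249783706 -0.08922213973218224
(282, 234) 0.20220214675034578 -0.09690662143144109
(525, 234) 0.2022963895337413 0.09527358540765662
(316, 240) 0.2074395405724041 -0.07005795224917767
```

```bash
cat >> h.py <<'E'
d=np.deg2rad
TY=d(25.7); u=np.array([np.cos(TY),np.sin(TY)]);v=np.array([-u[1],u[0]]);m=np.array([.467,.2225])
def T(x,y,z): return [*(m+u*x+v*y),z]
SY=d(61.0); sy=np.array([np.cos(SY),np.sin(SY)]); sx=np.array([sy[1],-sy[0]])
RC=np.array([.5707,-.2743])
def rest(i): return RC+sy*(i-1)*.095
E
cat > push.py <<'E'
from h import *
import sys
y=float(sys.argv[1]); x0=float(sys.argv[2]); name=sys.argv[3]
bot.set_gripper(0,60)
bot.move_pose(T(x0,y,.16),down(TY+np.pi/2))
bot.move_linear(T(x0,y,.085),speed=.15)
hit=bot.move_linear(T(x0,y,.063),speed=.05,until_force=6); print("down hit",hit,bot.read_position())
if hit: bot.move_linear(T(x0,y,bot.read_position()[2]+.002),speed=.05)
print("push hit",bot.move_linear(T(.0685,y,bot.read_position()[2] if hit else .063),speed=.06,until_force=15), (np.array(bot.read_position())[:2]-m)@u)
bot.move_linear(T(.10,y,.064),speed=.1)
bot.move_linear(T(.10,y,.16),speed=.15)
bot.set_gripper(1.0)
bot.move_pose(T(-.02,y,.18),down(TY+np.pi/2))
snap(name); print([(x["bbox"],round(x["confidence"],2)) for x in bot.search_frame("wrist","plate0")]); print(bot.read_clock())
E
python3 push.py -.064 .177 e0
```

```text
down hit False [0.65403796 0.24152665 0.06268662]
push hit False 0.06866082644086481
[([289.8, 156.7, 67.3, 122.2], 0.93), ([426.6, 246.7, 70.8, 103.4], 0.83), ([360.7, 249.6, 63.2, 100.9], 0.56)]
22.9833
```

View pics/e0.png

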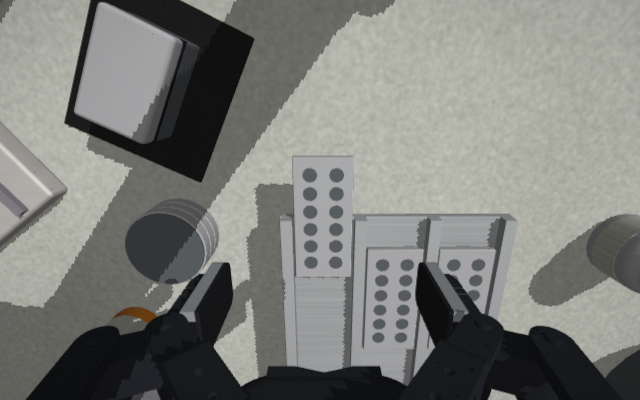

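```bash
python3 - <<'E'
from h import *
cp=loadcp("e0")
for p in [(293,156),(353,156),(296,276),(351,277)]:
    w=px2w(cp,p,.068)[:2]-m;print(p,(w@u).round(4),(w@v).round(4))
E
```

```text
(293, 156) -0.0524 -0.0888
(353, 156) -0.0523 -0.0407
(296, 276) 0.0578 -0.0895
(351, 277) 0.0589 -0.0394
```

```bash
cat > grab.py <<'E'
from h import *
import sys
y=float(sys.argv[1]); name=sys.argv[2]; gx=-.022
bot.set_gripper(0.9,60)
bot.move_linear(T(gx,y,.10),speed=.15,rotation=down(TY+np.pi/2))
print("hit",bot.move_linear(T(gx,y,.040),speed=.08,until_force=6))
bot.set_gripper(0.3,60); print(bot.read_gripper_width(), bot.read_position())
bot.move_linear(T(gx,y,.075),speed=.06)
bot.move_linear(T(gx-.04,y,.13),speed=.12)
print(bot.read_gripper_width(),bot.read_ft_force())
snap(name); print(bot.read_clock())
E
python3 grab.py -.0645 f0
```

```text
hit False
0.5688086364785914 [0.47564167 0.15488875 0.0406245 ]
0.5758458176166535 [0.33568958 0.18964038 0.1003936 ]
26.6833
```

View pics/f0.png

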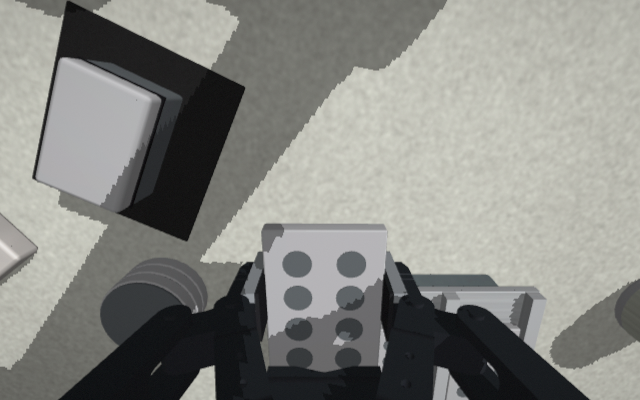

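```bash
python3 - <<'E'
from h import *
cp=loadcp("f0")
for z in (.158,.150):
  for y in (-.0895,-.0395): print(z,w2px(cp,T(-.0923,y,z)))
print(w2px(cp,T(-.07,-.0645,.158)))
E
```

```text
0.158 [259.30201412 230.27220761]
0.158 [388.18535659 230.19113449]
0.15 [262.98887969 222.34296286]
0.15 [384.49802633 222.26527819]
[323.77698218 280.14937081]
```

```bash
cat > place.py <<'E'
from h import *
import sys
i=int(sys.argv[1]); name=sys.argv[2]; off=float(sys.argv[3])
p=rest(i)-sx*off; q=down(SY)
bot.move_pose([*(p),.15],q)
bot.move_linear([*p,.075],speed=.1)
h=bot.move_linear([*p,.0635],speed=.02,until_force=3); print("contact",h,bot.read_position(),bot.read_ft_force())
bot.set_gripper(0.72); print(bot.read_gripper_width())
bot.wait(.2)
bot.move_linear([*p,.15],speed=.1)
bot.move_pose([*(rest(i)-sx*.035),.2],q)
snap(name); print(bot.read_clock())
E
python3 place.py 0 g0 .025
```

```text
contact True [ 0.50286737 -0.34537844  0.06596557] [ 0.88782739 -0.43941766  4.53245125]
0.7200346674237569
31.6917
```

View pics/g0.png

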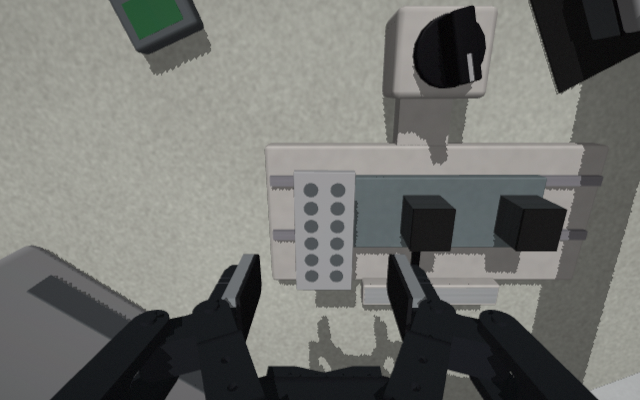

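```bash
cat > chk.py <<'E'
from h import *
def plate_err(cp,corn,i,off=0):
    q=np.array([px2w(cp,p,.093)[:2] for p in corn]);c=q.mean(0)-rest(i)
    e=q[2]-q[1]+q[3]-q[0];return ("sx,sy mm",(c@sx*1e3).round(1),(c@sy*1e3-off).round(1),"yaw",(np.rad2deg(np.arctan2(e[1],e[0]))+29.0).round(2),"size",np.linalg.norm(q[0]-q[1]).round(4),np.linalg.norm(q[1]-q[2]).round(4))
E
python3 - <<'E'
from chk import *
print(plate_err(loadcp("g0"),[(295,170),(355,171),(351,290),(298,289)],0))
cp=loadcp("g0");q=np.mean([px2w(cp,p,.085)[:2] for p in [(402,209),(448,209),(447,250),(402,250)]],0)-rest(1);print(q@sx,q@sy)
E
python3 push.py 0 .166 e1
```

```text
('sx,sy mm', np.float64(-1.0), np.float64(1.1), 'yaw', np.float64(-0.2), 'size', np.float64(0.0478), np.float64(0.1107))
-0.0010021799240289312 -0.0062593568096348095
down hit False [0.61639227 0.29445402 0.06271552]
push hit False 0.06856258773923933
[([290.3, 154.8, 65.7, 122.0], 0.98), ([361.3, 249.7, 62.1, 102.0], 0.98)]
40.325
```

View pics/e1.png

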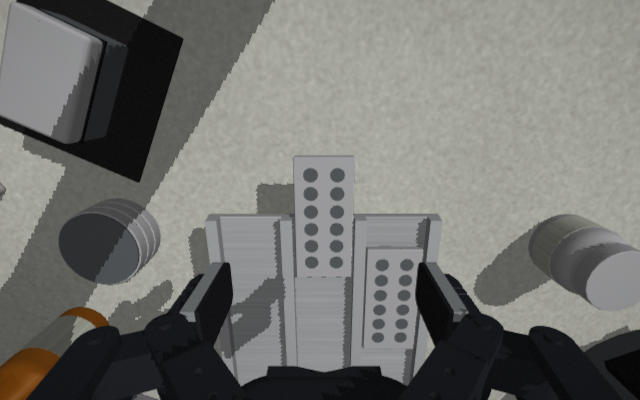

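```bash
python3 - <<'E'
import cv2
im=cv2.imread("pics/g0.png"); cv2.imwrite("pics/g0c.png",cv2.resize(im[160:300,260:600],None,fx=2.35,fy=2.35,interpolation=cv2.INTER_CUBIC))
E
python3 grab.py 0 f1
```

```text
hit False
0.5694560569291127 [0.44761855 0.21308158 0.04061064]
0.5657436415720674 [-0.52453553 -0.58773319 -0.77950738]
44.025
```

View pics/g0c.png

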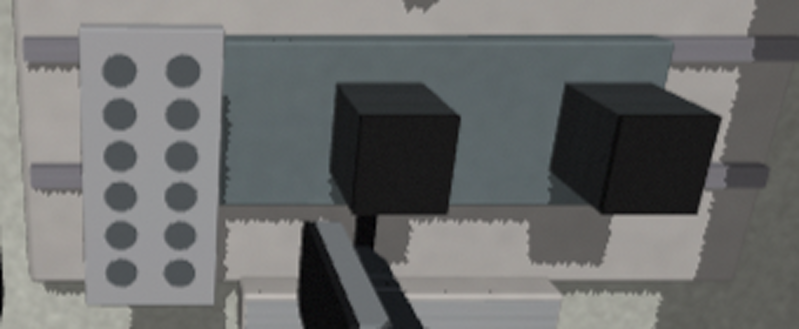

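View pics/f1.png

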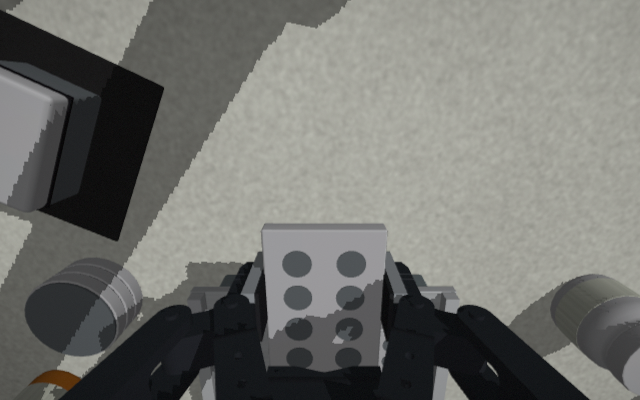

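```bash
python3 - <<'E'
from chk import *
cp=loadcp("g0")
for i,c in ((1,[(357,115),(460,117),(447,213),(355,213)]),(2,[(617,115),(720,117),(697,213),(602,213)])):
    q=np.mean([px2w(cp,(260+x/2.35-.3,160+y/2.35-.3),.085)[:2] for x,y in c],0)-rest(i);print(q@sx,q@sy)
E
python3 place.py 1 g1 .025
```

```text
-0.0005060803082632533 -0.0004601917871406791
-0.0004651885215507 -0.0007818843415377714
contact True [ 0.54891693 -0.26227645  0.06591756] [-0.73667335 -1.14856149  4.67577117]
0.7242485323654483
49.0
```

View pics/g1.png

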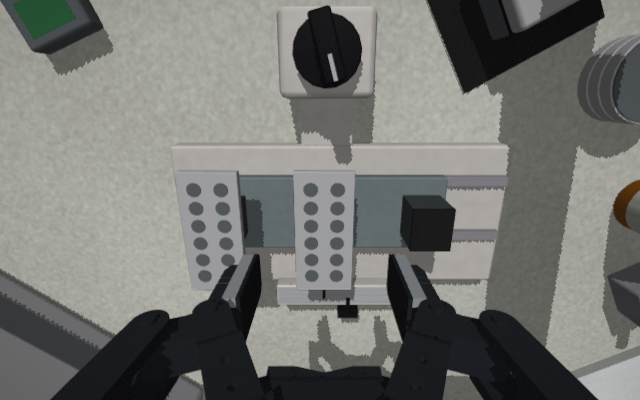

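Rests agree within 1 mm, and two plates are laid squarely. Now the third.

```bash
python3 push.py .064 .166 e2 && python3 grab.py .064 f2
```

```text
down hit False [0.58865862 0.35210847 0.06271333]
push hit False 0.06862197567475745
[([291.7, 158.6, 64.0, 118.8], 0.92)]
57.5167
hit False
0.5708320625684383 [0.41987874 0.27079296 0.04064084]
0.5743585764289555 [ 0.76643237 -0.71049067 -1.44674641]
61.2167
```

View pics/f2.png

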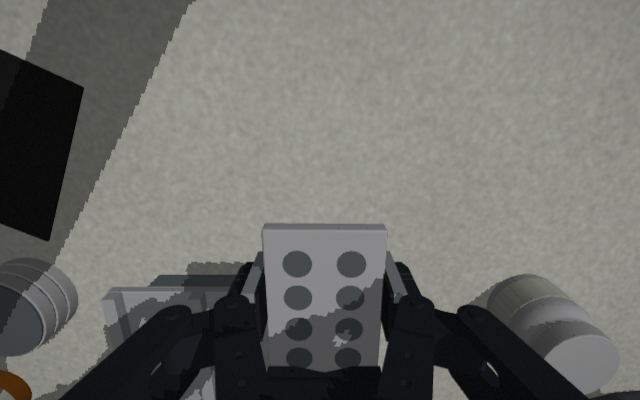

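```bash
python3 place.py 2 g2 .025; python3 - <<'E'
from h import *
bot.move_pose([*(RC-sx*.075),.29],down(SY)); snap("g3"); snap("g3t","top"); print(bot.read_clock())
im=cv2.imread("pics/g3.png"); cv2.imwrite("pics/g3c.png",cv2.resize(im[100:300,160:490],None,fx=2.4,fy=2.4,interpolation=cv2.INTER_CUBIC))
im=cv2.imread("pics/g3t.png"); cv2.imwrite("pics/g3tc.png",cv2.resize(im[110:300,165:485],None,fx=2.5,fy=2.5,interpolation=cv2.INTER_CUBIC))
E
```

```text
contact True [ 0.59503515 -0.17917195  0.06604239] [0.10949084 1.10657266 4.0634285 ]
0.7155376027000987
66.2083
66.9167
```

View pics/g3.png

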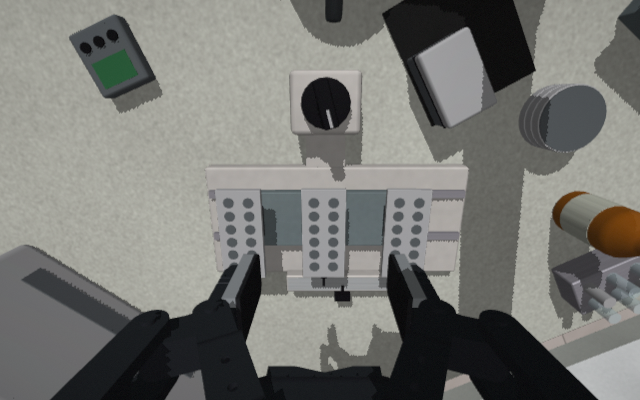

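View pics/g3c.png

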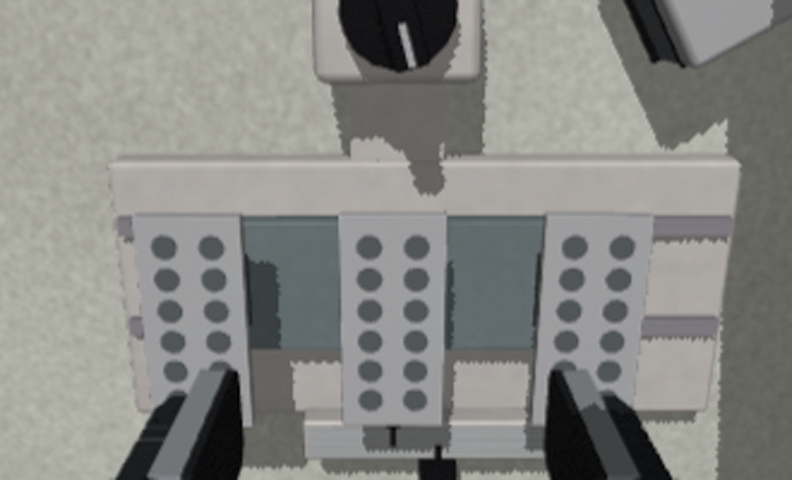

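View pics/g3tc.png

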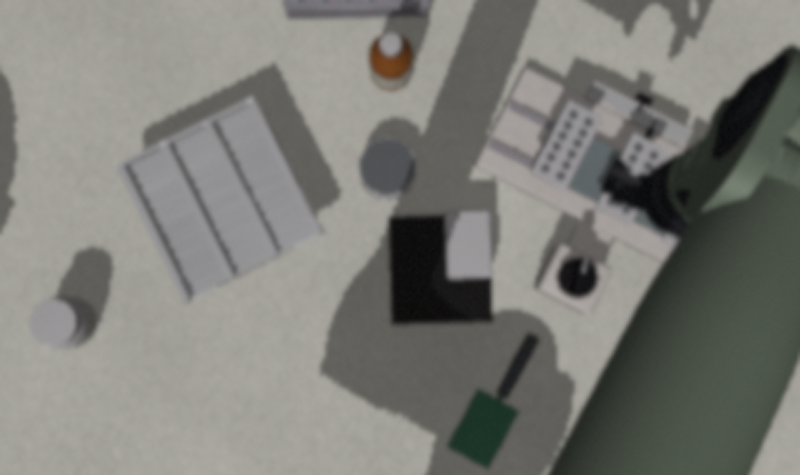

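All three plates are loaded, but the tip box has been knocked to the edge of the mat, at crop (470,245). I'll re-measure it and centre it again before touching the knob.

```bash
python3 - <<'E'
from chk import *
cp=loadcp("g3");f=lambda x,y:(160+x/2.4-.3,100+y/2.4-.3)
print(plate_err(cp,[f(340,213),f(447,213),f(442,425),f(342,425)],1))
bot.move_pose([.45,-.07,.24],down(d(90))); snap("h0")
print(bot.search_frame("wrist","tipbox")[:1])
im=cv2.imread("pics/h0.png"); cv2.imwrite("pics/h0c.png",cv2.resize(im[100:300,200:480],None,fx=2.8,fy=2.8,interpolation=cv2.INTER_CUBIC))
E
```

```text
('sx,sy mm', np.float64(-1.2), np.float64(0.4), 'yaw', np.float64(-0.46), 'size', np.float64(0.0489), np.float64(0.1109))
[{'bbox': [300.4, 161.4, 61.1, 88.8], 'confidence': 0.92}]
```

View pics/h0c.png

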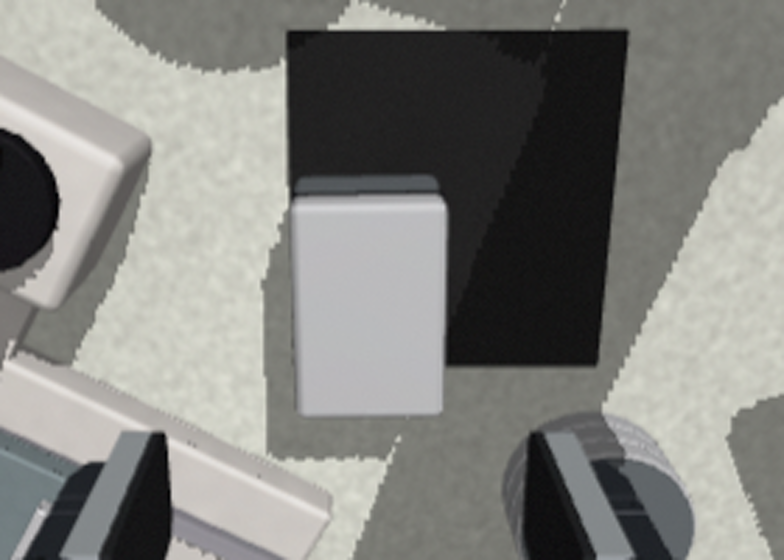

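```bash
python3 - <<'E'
from h import *
cp=loadcp("h0");f=lambda x,y:(200+x/2.8-.3,100+y/2.8-.3)
q=np.array([px2w(cp,f(*p),.056) for p in [(292,197),(447,197),(443,414),(297,414)]]);c=q.mean(0)
e=q[2]-q[1]+q[3]-q[0];yaw=np.arctan2(e[1],e[0]);print(c,np.rad2deg(yaw))
M=np.mean([px2w(cp,f(*p),.003) for p in [(287,31),(628,31),(597,366),(292,366)]],0);print("mat",M)
bx,by=c[0],c[1]; ph=np.pi/2+yaw
bot.set_gripper(.9,40)
bot.move_pose([bx,by,.12],down(ph))
print(bot.move_linear([bx,by,.017],speed=.12,until_force=8))
bot.set_gripper(.3,40); print(bot.read_gripper_width())
bot.move_linear([bx,by,.06],speed=.1)
tx,ty=.4655,-.025
bot.move_linear([tx,ty,.06],speed=.1,rotation=down(np.pi/2))
print(bot.move_linear([tx,ty,.012],speed=.03,until_force=5), bot.read_position())
bot.set_gripper(.92)
bot.move_linear([tx,ty,.13],speed=.12)
bot.move_pose([.42,-.026,.24],down(np.pi/2)); snap("h1"); print(bot.read_clock())
im=cv2.imread("pics/h1.png"); cv2.imwrite("pics/h1c.png",cv2.resize(im[100:300,200:480],None,fx=2.8,fy=2.8,interpolation=cv2.INTER_CUBIC))
E
```

```text
[ 0.49154953 -0.06144396  0.056     ] 0.5423677613904357
mat [ 0.46457752 -0.02542921  0.003     ]
False
0.693914962597713
True [ 0.46533525 -0.02491959  0.01798229]
74.4167
```

View pics/h1c.png

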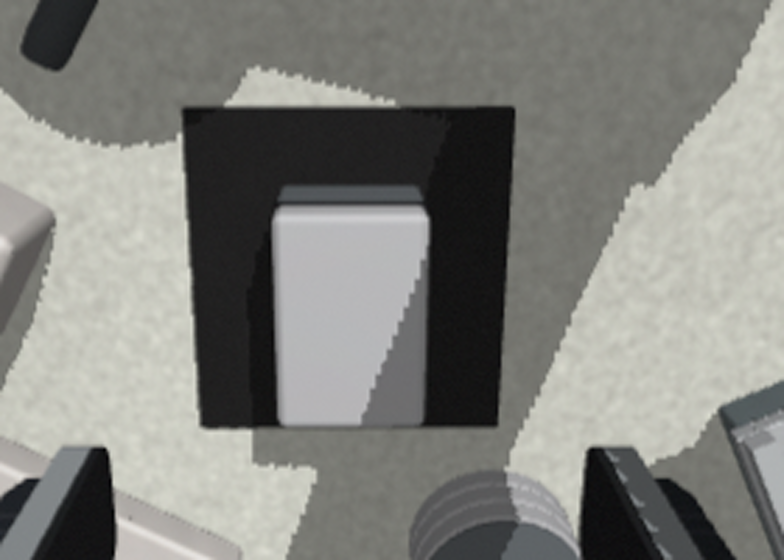

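```bash
python3 - <<'E'
from h import *
cp=loadcp("h1");f=lambda x,y:(200+x/2.8-.3,100+y/2.8-.3)
print("box",np.mean([px2w(cp,f(*p),.056) for p in [(273,207),(429,207),(424,426),(280,425)]],0),"mat",np.mean([px2w(cp,f(*p),.003) for p in [(183,108),(515,108),(498,427),(201,427)]],0))
bot.move_pose([.44,-.195,.19],down(d(61))); snap("k0"); print(bot.search_frame("wrist","knob_grip")[:2])
im=cv2.imread("pics/k0.png"); cv2.imwrite("pics/k0c.png",cv2.resize(im[140:300,220:420],None,fx=3.5,fy=3.5,interpolation=cv2.INTER_CUBIC))
E
```

```text
box [ 0.46489805 -0.02414649  0.056     ] mat [ 0.46457662 -0.02491385  0.003     ]
[{'bbox': [288.6, 169.7, 61.7, 75.7], 'confidence': 0.8}]
```

View pics/k0c.png

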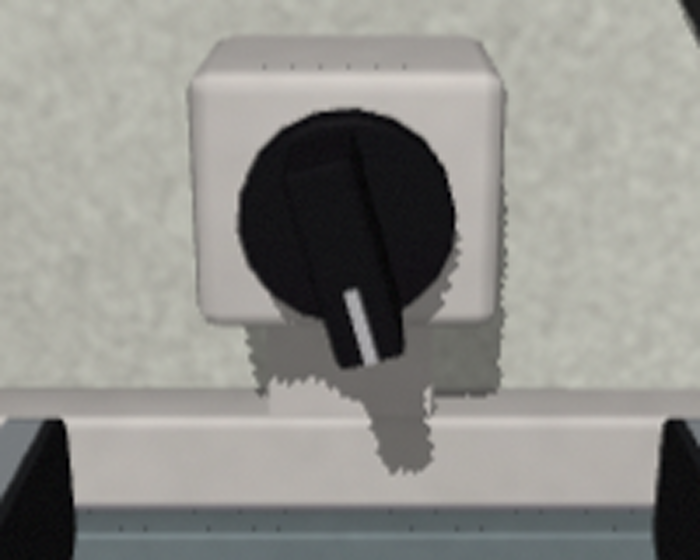

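```bash
python3 - <<'E'
from h import *
cp=loadcp("k0");f=lambda x,y:(220+x/3.5-.4,140+y/3.5-.4)
q=np.array([px2w(cp,f(*p),.103) for p in [(285,175),(352,160),(405,352),(340,368)]]);print(q.mean(0),np.linalg.norm(q[0]-q[1]),np.linalg.norm(q[1]-q[2]))
e=q[2]-q[1]+q[3]-q[0];print("yaw",np.rad2deg(np.arctan2(e[1],e[0])))
print("disc",px2w(cp,f(347,215),.073),"block",np.mean([px2w(cp,f(*p),.06) for p in [(190,75),(505,80),(495,322),(203,322)]],0))
E
```

```text
[ 0.44440763 -0.20064514  0.103     ] 0.014592255849276616 0.046080389851967836
yaw -14.586791054803108
disc [ 0.4427617  -0.19998348  0.073     ] block [ 0.4441224  -0.20054983  0.06      ]
```

```bash
cat > turn.py <<'E'
from h import *
import sys
total=float(sys.argv[1]); yaw0=float(sys.argv[2]); name=sys.argv[3]
K=[.4444,-.2005]; ph=d(yaw0+90)
bot.set_gripper(.55,25)
bot.move_pose([*K,.15],down(ph))
print("hit",bot.move_linear([*K,.080],speed=.08,until_force=5))
bot.set_gripper(0.0,25); print("w",bot.read_gripper_width(),bot.read_ft_force())
n=max(1,int(np.ceil(abs(total)/.25))); j0=np.array(bot.read_joint_positions())
for k in range(1,n+1):
    j=j0.copy(); j[5]+=total*k/n; bot.goto_joints(list(j))
F=bot.read_ft_force(); print("F",F,bot.read_moment(),bot.read_gripper_width(),bot.read_joint_positions()[5]-j0[5])
bot.set_gripper(.5); bot.move_linear([*K,.15],speed=.1)
bot.move_pose([*(RC-sx*.02+sy*.01),.29],down(SY)); snap(name); print(bot.read_clock())
im=cv2.imread(f"pics/{name}.png"); cv2.imwrite(f"pics/{name}c.png",cv2.resize(im[60:300,160:490],None,fx=2.4,fy=2.4,interpolation=cv2.INTER_CUBIC))
E
python3 turn.py 2.0 -14.6 t0
```

```text
hit False
w 0.18302197197691433 [-2.9237764  -2.89454901  4.5532907 ]
F [-2.68263282 -2.71872159  2.910026  ] [-0.39818492  0.49837802 -0.05729448] 0.18360681822646496 1.9944940580390156
83.0167
```

View pics/t0c.png

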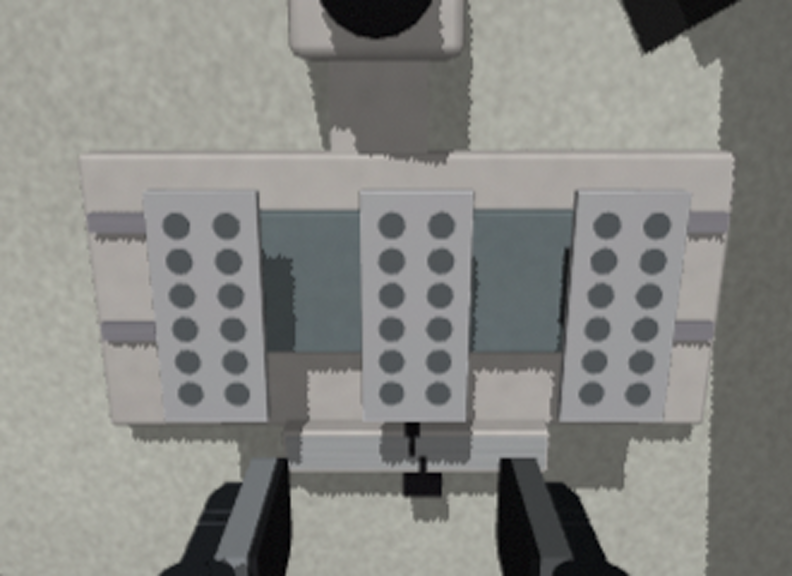

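```bash
cat > look.py <<'E'
from h import *
import sys
name=sys.argv[1]
bot.set_gripper(.9)
bot.move_pose([*(np.array([.666,-.301])+sx*.0),.16],down(SY)); bot.wait(.1); snap(name)
im=cv2.imread(f"pics/{name}.png"); cv2.imwrite(f"pics/{name}c.png",cv2.resize(im[150:270,250:400],None,fx=5,fy=5,interpolation=cv2.INTER_CUBIC)); print(bot.read_clock())
E
python3 look.py l0
```

```text
84.3333
```

View pics/l0c.png

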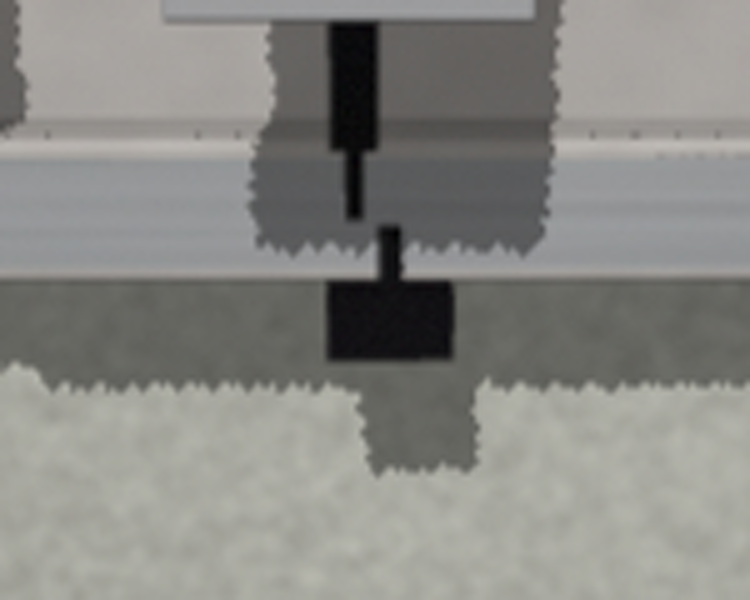

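View pics/l0.png

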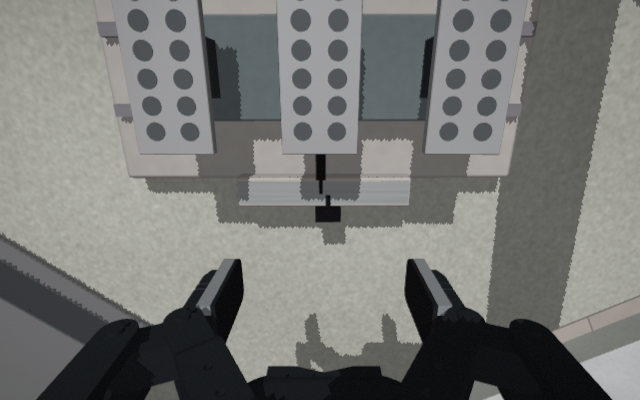

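```bash
cat > off.py <<'E'
from h import *
import sys
n=sys.argv[1];a=list(map(float,sys.argv[2:6]));cp=loadcp(n);f=lambda x,y:(250+x/5-.4,150+y/5-.4)
for z in (.04,.045): print(((px2w(cp,f(*a[2:]),z)-px2w(cp,f(*a[:2]),z))[:2]@sy*1e3).round(2),"mm")
E
python3 off.py l0 354 218 389 228
python3 - <<'E'
from h import *
cp=loadcp("l0"); P=px2w(cp,(320.4,193.2),.045); print(P, P[:2]+sy*.005, w2px(cp,[*(P[:2]+sx*.01),.045]))
E
```

```text
6.05 mm
5.94 mm
[ 0.6654215  -0.30337854  0.045     ] [ 0.66784555 -0.29900544] [320.44539979 204.31843092]
```

```bash
python3 turn.py 0.55 -129.2 t1 && python3 look.py l1
```

```text
hit False
w 0.18291459487837053 [ 1.28626946 -0.56777781  3.15222446]
F [ 2.60142228 -1.44830841 -1.94751277] [-0.37667002 -0.3037808  -0.00750392] 0.1791693226584129 0.5444496590195955
91.75
93.0667
```

View pics/l1c.png

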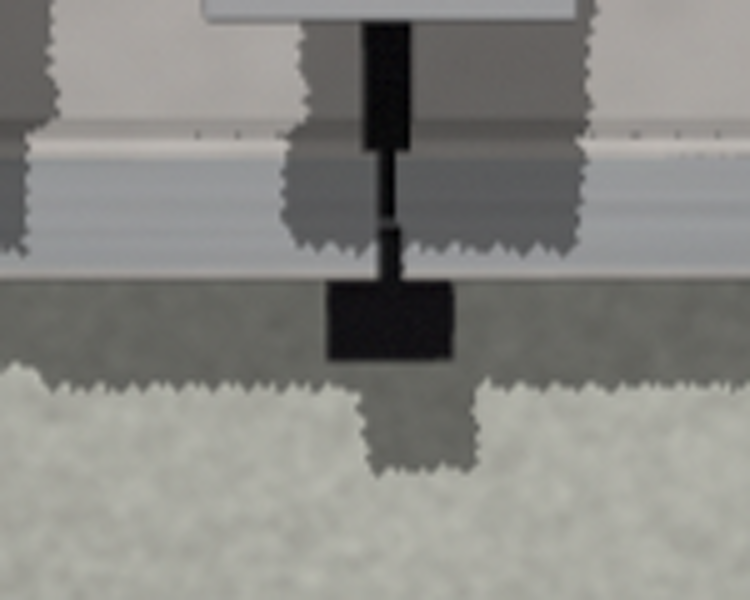

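The pointer at column 387 and the mark at 389 differ by about 0.4 mm. Now a final check of everything.

```bash
python3 off.py l1 387 217 389.5 228; python3 - <<'E'
from h import *
bot.move_pose([.42,-.026,.27],down(np.pi/2)); snap("z1")
bot.move_pose([.26,-.40,.3],down(d(-60))); snap("z2","top"); snap("z3","scene"); print(bot.read_clock())
im=cv2.imread("pics/z2.png"); cv2.imwrite("pics/z2c.png",cv2.resize(im[110:300,165:485],None,fx=2.5,fy=2.5,interpolation=cv2.INTER_CUBIC))
im=cv2.imread("pics/z3.png"); cv2.imwrite("pics/z3c.png",cv2.resize(im[110:310,190:510],None,fx=2.5,fy=2.5,interpolation=cv2.INTER_CUBIC))
E
```

```text
0.44 mm
0.43 mm
96.1583
```

View pics/t1c.png

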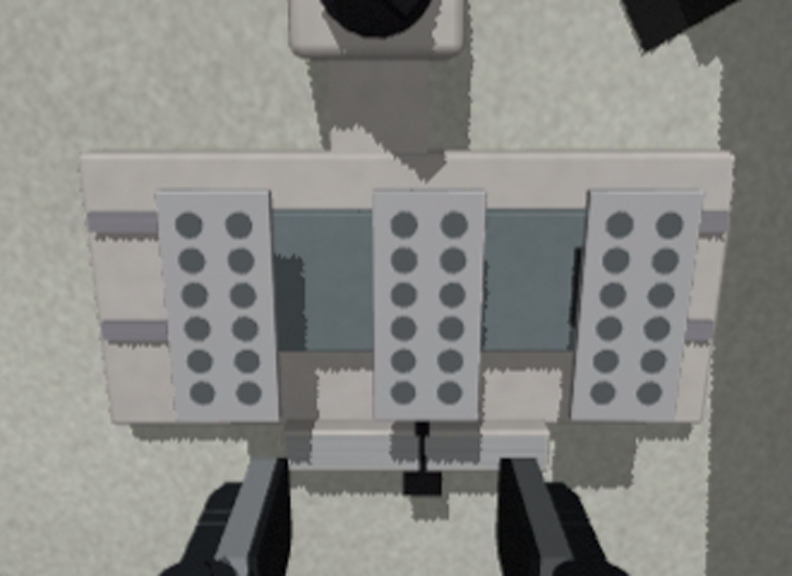

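View pics/z1.png

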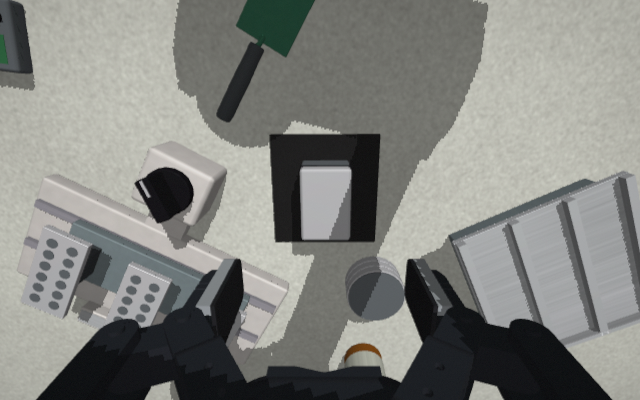

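View pics/z2c.png

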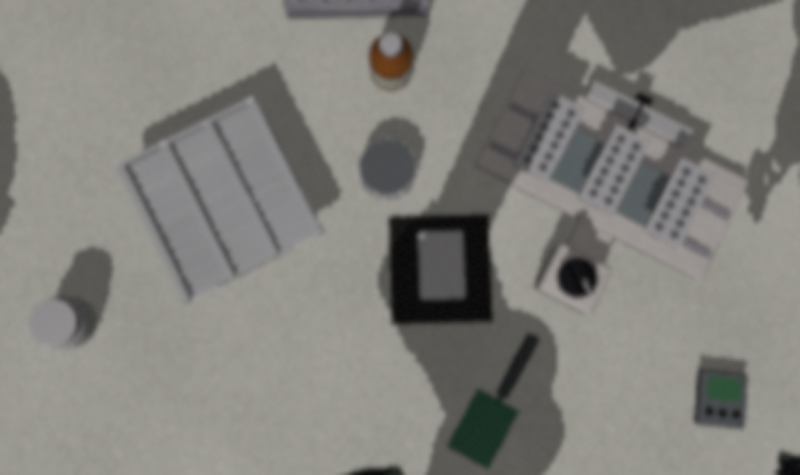

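View pics/z3c.png

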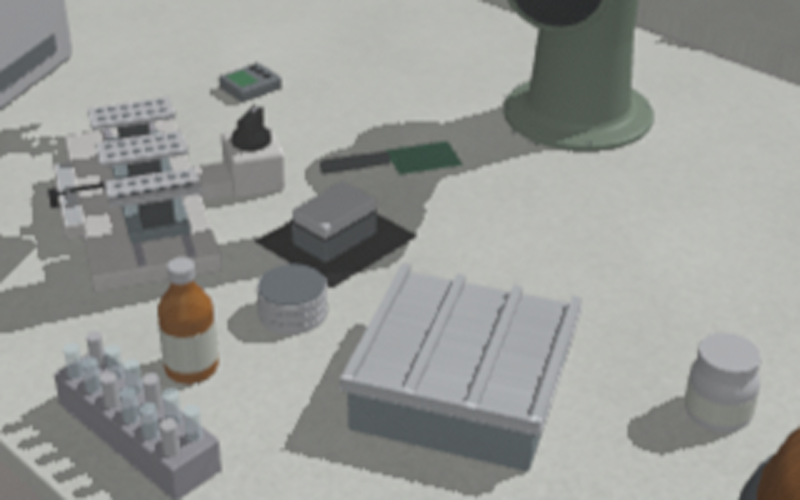

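```bash
python3 - <<'E'
from chk import *
cp=loadcp("t1");f=lambda x,y:(160+x/2.4-.3,60+y/2.4-.3)
for i,c in enumerate([[(157,191),(270,190),(279,420),(176,418)],[(373,190),(486,190),(478,420),(376,420)],[(590,191),(704,192),(685,420),(571,418)]]): print(plate_err(cp,[f(*p) for p in c],i,24.2))
bot.close_job(); print(bot.read_clock())
E
```

```text
('sx,sy mm', np.float64(-2.0), np.float64(1.7), 'yaw', np.float64(-0.74), 'size', np.float64(0.0492), np.float64(0.1095))
('sx,sy mm', np.float64(-1.8), np.float64(1.6), 'yaw', np.float64(0.16), 'size', np.float64(0.0492), np.float64(0.1095))
('sx,sy mm', np.float64(-1.6), np.float64(2.3), 'yaw', np.float64(1.08), 'size', np.float64(0.0497), np.float64(0.1088))
the job is handed in; nothing more can be done
the job is handed in; nothing more can be done
```

The plate reader is loaded and the pointer is on the mark. I handed the job in at about 96 s of the 210 s limit; it reports no verdict.

- **Tip box:** I moved it onto the mat first. It was knocked aside while I was loading plates, so I put it back before touching the knob. It stands upright, about 1 mm from the mat's middle.
- **Plates:** All three were slid out, gripped at the overhang and laid on their own rests. In the last picture they lie flat, within about 3 mm of centre and 1° of square, which is close to the 2 mm camera accuracy.
- **Knob:** I turned it clockwise in small steps, 2.0 rad and then 0.55 rad. After the first turn the pointer was 6.0 mm short, where I had expected about 4.6 mm. The second turn brought it to about 0.4 mm from the mark.
- **Other things:** The bottle, dishes, jar and timer look unmoved in the last pictures from the top and scene cameras.

No check failed.

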